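# Load the sanding cabinet, shut its guard and lock it

### The arm

A 6-joint arm with a two-finger parallel gripper is mounted at the origin on the work surface. World frame = base frame: x ahead of the robot, y to its left, z up, the work surface at z = 0. Lengths are in m, angles in rad, forces in N, time in s.
With the tool pointing down it reaches from about 0.25 to 0.725 m from the base axis. Payload 4 kg.
Tool frame: the origin (TCP) lies at the centre of the arm's flange, where the gripper is bolted on; the fingertips stand 173 mm ahead of it and the grasp point (between the pads) lies 155 mm ahead of it; z points along the fingers, y is the line along which they close (so a half turn about z gives the same grasp; the last joint's range is limited). The gripper opens to 85 mm and grips with 20 to 120 N. Pads are 22 mm wide; open, the fingers measure 114 mm over their backs; the gripper's body (76 mm by 85 mm) begins 54 mm behind the grasp point. The pads swing forward as they close: fully open they stand 13 mm farther back than shut.
Start: joints at [1.34, 0.241, 0.005, 1.335, 0, 1.571], TCP at [0.114, 0.487, 0.405] pointing down, gripper open.
Joint ranges: [-2.72, 2.72], [-1.05, 1.87], [-1.09, 1.28], [-1.99, 2.15], [-1.42, 1.44], [-3.14, 3.14]. Speed limits (rad/s): [2.79, 2.79, 3.14, 3.14, 3.14, 3.14].

### API

Orientations are given as a unit quaternion [x, y, z, w].
In Python, from rig import status, camera, bot gives the robot as it stands. The module is installed in compiled form; this text tells all that it offers.
- The arm moves only by the tool drive_tool, never from a script. Its argument "series" is a list of rows, each a list of 3 entries, a list of its own where there are three numbers: the shift along the tool's x, y, z in cm, then the turn about the tool's z in rad, then the opening, from -1 (shut) to 1 (fully open), so that 0 is half open. In form: [[[tx, ty, tz], yaw, claw], ...]. A call has 1 to 10 rows; each row is the pose to reach, as a shift and turn from the pose commanded when the call began, along the tool's axes at that moment; what a row does not reach only later rows make up. A row lasts 1/12 s, in which the tool goes at most 41.7 mm and 7.16 degrees, less where a joint would pass 70% of its speed; a pose out of reach is approached as far as the arm can. A call with a gripper value outside its range is refused whole. The fingers move at their own pace and stop on an object; "force" is the grip in N (left out, the last holds). Time passes only in rows, so rows that repeat a pose let the fingers close. It gives the time, the measured TCP pose, the force, the opening and the grip force at its end, in the units of the state.
- status.get_state(): the state, without advancing time (a new reading comes with each control period).
- camera(name): name is "scene" or "top" or "wrist"; returns a dict with "pixels" (420x560x3 uint8, red, green, blue), "K" (3x3 intrinsics, pixels), "position" and "attitude" of the camera in the world. Camera axes: x right, y down, z forward; pixel columns grow to the right and rows downward; lengths in m; the calibration is good to about 2 mm. The wrist camera is an equidistant fisheye: a pixel r from the principal point sees the ray r / f radians off the axis. A picture is of the moment at which its call begins. There is no depth.
- bot.close_job(): hands the job in; it is judged then, once.
The state is a dict: "t": time; "joint_pos": joint angles; "qvel": joint speeds; "tau": joint torques, N m; "ee_pos": TCP position; "ee_rot": TCP orientation; "force": force on the tool from outside, world axes, zero at the start; "ft_torque": the same for the moment, N m; "gripper_width": opening from 0.0 (shut) to 1.0 (fully open); "grip_force": force on a finger pad.
Only numpy, scipy, OpenCV 4.12 (cv2) and the standard library are available. Lean on these libraries where they do the work, as an engineer would, in place of code of your own. Each camera call takes 0.05 s, during which the arm holds its last target. There are 200 camera calls.

### The job

Slide the cabinet's clear guard fully open by its orange handle, lay the red pull handle from the tray across both white rests inside, centred and without dropping it, and slide the guard fully shut. Then push the sprung red wing stud in, keep it in and turn it a quarter turn clockwise until it pops back up locked. Leave all the other things where they are.

Things in the scene. Friction and masses are not known exactly. Their poses are not given: they have to be found in the camera images.
- guard (a joint): Sliding guard, m: 0 shut, 0.15 fully open (end stops). It slides along the cabinet's x axis, away from the robot to open; track friction about 2 N, stays where left. A clear plate with black rim, 170 mm along the track, 194 mm across, its top 8 mm above the deck. Starts unlocked, shut or up to 50 mm open.
- guard_handle (a point): Middle of the guard's orange handle, an upright block 12 mm thick along the track, 70 mm long across it, 34 mm high. The point is 19 mm above the guard's top and 15 mm below the handle's top. Pinch from above across the 12 mm. Axes as the cabinet's; it moves with the guard. When shut it is 60 mm from rest_mid towards -x.
- cabinet: Fixed blue box with yellow stripes, 220 mm wide, deck 150 mm above the table, left or right of the middle line, yaw within 0.3 rad. Origin on the table below rest_mid. x: opening direction of the guard, away from the robot; z up. Opening: 150 mm along x, 170 mm along y, its farthest 10 mm still covered by the open guard. Side rails rise 16 mm above the deck.
- rest_mid (a point): Midway between the two white U-shaped rests inside the cabinet, at the level the pull handle's underside lies on: 46 mm below the deck, 14 mm above the grille floor. The rests stand 40 mm to either side along y, each 10 mm thick; the gap between their cheeks (12 mm high) is 32 mm along x. Axes as the cabinet's.
- stud_grip (a point): On the axis of the sprung stud on the front deck (from rest_mid 135 mm towards -x, 72 mm towards -y), 36 mm above the deck when up. Its red wing is 40 mm long (x), 12 mm thick (y), from 17 to 50 mm above the deck: grip its flat sides from above, fingertips 20 mm or more above it. Below, a yellow tongue points along +x: at the guard when unlocked, to the cabinet's -y, behind the guard's steel hook, when locked.
- stud_push (a joint): How far the stud is pushed in (down), m: 0 up, 0.010 bottom. Its spring pushes back with 3 N when up, 7 N at the bottom. It must be down at least 0.0045 to turn past about 0.3 rad (do not force it): push first, hold it down 0.006 to 0.009 through the whole turn, then let it rise.
- stud (a joint): Turn of the stud, rad, clockwise seen from above: 0 unlocked (start), 1.571 end stop. Past about 1.3 the released stud pops up and is locked. Light friction, stays where left..
- pull_mid (a point): Centre, half-way up, of the loose red pull handle: 110 mm long (x), 20 mm wide (y); its middle 70 mm is 28 mm high, its end pads 16 mm; flat underside 14 mm below this point; 0.10 to 0.20 kg. It lies flat on the tray, any yaw. It goes on the rests either way round, its length along the cabinet's y.
- tray: Fixed perforated aluminium tray, 270 x 270 mm, floor 4 mm and rim 14 mm above the table, on the other side of the middle line from the cabinet. Origin on the table 50 mm beyond (+x of) its centre. Its four things stand about 110 mm apart in a square, in any order.
- sand_block: Bystander on the tray: yellow and black sanding block, 62 x 46 x 36 mm; origin at the centre of its underside.
- filler_tin: Bystander on the tray: tin with a green label, 66 mm across, 95 mm high; origin at the centre of its underside.
- disc_stack: Bystander on the tray: stack of abrasive discs, 75 mm across, 25 mm high; origin at the centre of its underside.
- rubber_plug: Bystander on the cabinet's front deck, left of the stud (+y): black plug, 26 mm across, 30 mm high; origin at the centre of its underside.
- thinner: Bystander on the table just beyond the tray: white bottle, 60 mm across, 150 mm high; origin at the centre of its underside.
- mix_cup: Bystander at the left or right of the table: white cup, 84 mm across, 100 mm high; origin at the centre of its underside.
- tape_roll: Bystander at the other side of the table: yellow ring, 100 mm across, 25 mm high, lying flat; origin at the centre of its underside.
There are look-alikes about, which are no part of the job. Several things look just like the part that bears pull_mid: the one meant starts nearest to the robot's base.

How it is judged:
On the way, in this order (a step that is already met when the one before it is completed fails the run):
1. the guard is slid open by at least 110 mm (value of joint guard above 0.11 m), for 0.1 s.
2. the pull handle lies across both rests, let go (z of pull_mid in the frame of rest_mid between 0.009 and 0.019 m and horizontal distance between pull_mid and rest_mid below 0.014 m and angle between the x axis of pull_mid and the y axis of rest_mid, either way round below 0.25 rad and contact force between the fingers and pull below 0.1 N and linear speed of pull below 0.03 m/s), for 0.2 s.
3. the guard is slid fully shut (within 5 mm) (value of joint guard below 0.005 m and z of pull_mid in the frame of rest_mid between 0.009 and 0.019 m and horizontal distance between pull_mid and rest_mid below 0.014 m and angle between the x axis of pull_mid and the y axis of rest_mid, either way round below 0.25 rad), for 0.1 s.
4. the stud is pushed in by at least 4 mm before it is turned (under 0.35 rad), the guard still shut (all of step 3 and value of joint stud_push above 0.004 m and value of joint stud below 0.35 rad), for 0.04 s.
5. the stud is pushed in and turned past half way with the guard shut (all of step 3 and value of joint stud_push above 0.003 m and value of joint stud above 0.7 rad), for 0.04 s.
At the end, for the whole second after the job is handed in: The guard is shut within 5 mm; the stud is turned past 1.25 rad and back up within 2 mm; the pull handle lies at rest on both rests, its centre within 14 mm of the middle between them seen from above and 9 to 19 mm above their surfaces, its length within 0.25 rad of the line through the rests (all of step 3 and value of joint stud above 1.25 rad and value of joint stud_push below 0.002 m and linear speed of pull below 0.02 m/s); the robot touches nothing.
It fails at once if a bystander is moved by more than 30 mm (distance of any of sand_block, filler_tin, disc_stack, rubber_plug, thinner, mix_cup, tape_roll from where it was at the start of the episode above 0.03 m).
It fails at once if a bystander is tipped over (angle between any of sand_block, filler_tin, disc_stack, rubber_plug, thinner, mix_cup, tape_roll's own z axis and vertical above 0.6 rad).
It fails at once if the pull handle is dropped (falls free by more than about 25 mm) (contact force between pull and anything else below 0.05 N and linear speed of pull above 0.7 m/s).
It also fails if it takes over 72 s, if anything falls off the work surface, if the arm or the gripper's body presses on something with over 40 N, if the wrist force passes 120 N, or if a joint passes its speed limit or range.

## Working session

There is one attempt and no reset: what is moved stays moved. The work goes in short steps, Python scripts to look and compute and a tool call to move; the robot and the scene stay as the last step left them, time stands still between calls to the robot, and variables do not carry over. Pictures are saved under pics/ and viewed, at most 10 in all, crops included, and the job is handed in when it is done.

Besides the shell and the picture viewer there is one more tool, called after "Request:" as name(argument=value, ...), one argument or row to a line, values as JSON. drive_tool: Moves the arm, as the interface text tells. Its arguments: {"type":"object","properties":{"series":{"type":"array","items":{"type":"array"}},"force":{"type":"number"}},"required":["series"]}

```bash
mkdir -p pics
cat > h.py <<'E'
import numpy as np, cv2
from scipy.spatial.transform import Rotation as R
from rig import status, camera, bot
import pickle
def rot(a):
    a=np.array(a); return R.from_quat(a).as_matrix() if a.size==4 else a.reshape(3,3)
def snap(n,f):
    c=camera(n); cv2.imwrite(f'pics/{f}.png',c['pixels'][:,:,::-1]); pickle.dump(c,open(f'pics/{f}.pkl','wb')); return c
def load(f): return pickle.load(open(f'pics/{f}.pkl','rb'))
def px2w(c,u,v,z,fish=False):
    K=c['K']; x=(u-K[0][2])/K[0][0]; y=(v-K[1][2])/K[1][1]
    if fish:
        r=np.hypot(x,y); d=np.array([np.sin(r)*x/max(r,1e-9),np.sin(r)*y/max(r,1e-9),np.cos(r)])
    else: d=np.array([x,y,1.])
    d=rot(c['attitude'])@d; p=np.array(c['position']); return p+d*(z-p[2])/d[2]
def w2px(c,P,fish=False):
    K=c['K']; q=rot(c['attitude']).T@(np.array(P)-np.array(c['position']))
    if fish:
        s=np.hypot(q[0],q[1]); t=np.arctan2(s,q[2]); x,y=q[0]/s*t,q[1]/s*t
    else: x,y=q[:2]/q[2]
    return np.array([K[0][0]*x+K[0][2],K[1][1]*y+K[1][2]])
def togo(P,yaw_y=None):
    """shift (cm) in tool axes from current TCP to world TCP point P"""
    s=status.get_state(); M=rot(s['ee_rot']); return (M.T@(np.array(P)-np.array(s['ee_pos'])))*100
E
python3 - <<'E'
from h import *
c=snap('top','top0'); print(c['position'],c['attitude'],c['K'])
im=cv2.imread('pics/top0.png'); cv2.imwrite('pics/top0b.png',cv2.resize(im,(800,600),interpolation=cv2.INTER_CUBIC))
snap('scene','sc0'); snap('wrist','w0')
s=status.get_state(); print(s); print(rot(s['ee_rot']).round(3))
E
```

```text
[ 0.41729894 -0.01543248  1.65371447] [-0.70527104  0.70692049 -0.02992581  0.04427887] [[508.93271324   0.         278.25352987]
 [  0.         508.93271324 212.57330998]
 [  0.           0.           1.        ]]
{'t': 0.15, 'joint_pos': array([1.34001091e+00, 2.41263973e-01, 4.02140001e-03, 1.33522213e+00,
       1.90358617e-05, 1.57076581e+00]), 'qvel': array([ 0.00043805, -0.00127418,  0.00493801,  0.00136529, -0.00081157,
        0.00094737]), 'tau': array([-5.70446791e-04, -3.72635221e+01,  2.52638751e+01,  1.23636477e-02,
       -9.82082383e-05, -4.36002594e-06]), 'ee_pos': array([0.11432175, 0.48654435, 0.40400054]), 'ee_rot': array([ 1.15121606e-01,  9.93351056e-01, -8.27544768e-04, -1.05513206e-04]), 'force': array([ 0.00606484,  0.55019082, -0.26876398]), 'ft_torque': array([ 0.02519223, -0.00647035, -0.04654512]), 'grip_force': 0.0, 'gripper_width': 0.9988255852355129}
[[-0.973  0.229 -0.   ]
 [ 0.229  0.973 -0.002]
 [ 0.    -0.002 -1.   ]]
```

View pics/top0b.png

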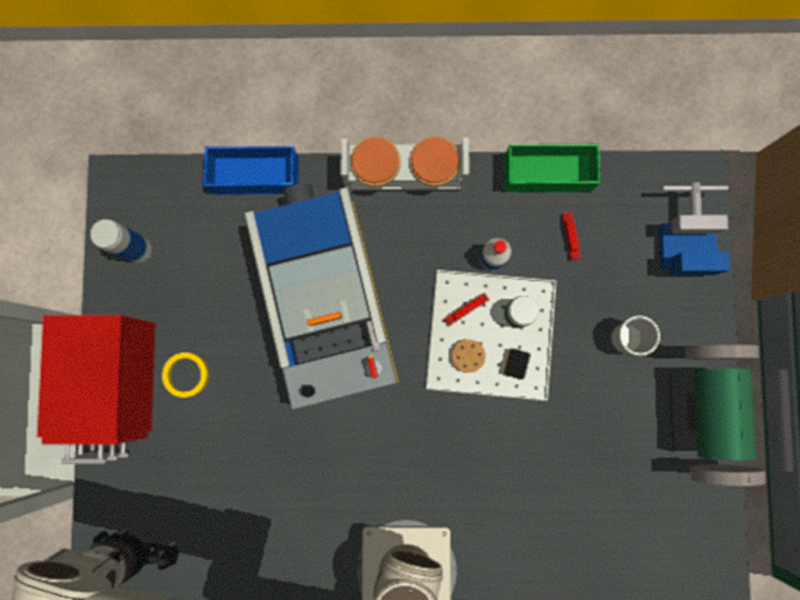

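The top view shows the cabinet left of the middle, yawed and with the guard partly open. The handle is at (323,318), the stud at (373,367) and the plug at (307,390). The tray is on the right with the pull handle at (466,309), and a look-alike sits farther off at (570,236). I'll enlarge both areas.

Run:
```python
from h import *
im=cv2.imread('pics/top0.png')
a=im[125:290,165:285]; b=im[185:285,295:395]
# two crops at x4.5 side by side
A=cv2.resize(a,None,fx=3.6,fy=3.6,interpolation=cv2.INTER_CUBIC); B=cv2.resize(b,None,fx=3.6,fy=3.6,interpolation=cv2.INTER_CUBIC)
o=np.zeros((600,800,3),np.uint8); o[:A.shape[0],:432]=A; o[:360,436:796]=B
cv2.imwrite('pics/crop1.png',o)
```

```text
(no output)
```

View pics/crop1.png

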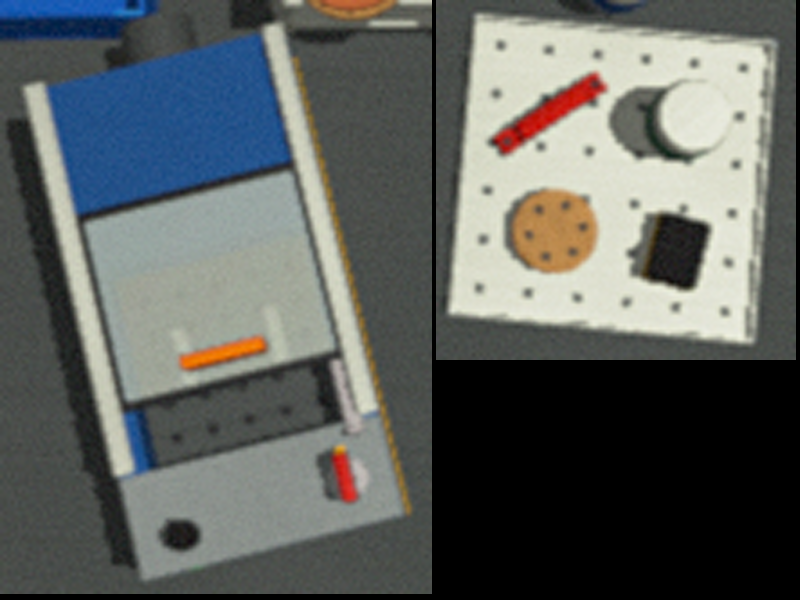

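Run:
```python
from h import *
c=load('top0')
A=lambda x,y,z: px2w(c,165+x/3.6,125+y/3.6,z)
B=lambda x,y,z: px2w(c,295+(x-436)/3.6,185+y/3.6,z)
def yaw(p,q): d=q-p; return np.arctan2(d[1],d[0])
rl=[A(133,473,.166),A(48,88,.166)]; rr=[A(361,413,.166),A(287,25,.166)]
print('yaw rails',yaw(*rl),yaw(A(371,410,.166),A(287,25,.166)))
h=[A(181,361,.192),A(266,343,.192)]; print('handle',(h[0]+h[1])/2,np.linalg.norm(h[0]-h[1]),yaw(*h)+np.pi/2)
s=[A(338,453,.2),A(350,498,.2)]; print('stud',(s[0]+s[1])/2,np.linalg.norm(s[0]-s[1]),yaw(s[1],s[0]))
dk=[A(141,580,.15),A(409,513,.15)]; print('deck front',dk,np.linalg.norm(dk[0]-dk[1]),yaw(*dk)+np.pi/2)
p=[B(497,147,.02),B(602,80,.02)]; print('pull',(p[0]+p[1])/2,np.linalg.norm(p[0]-p[1]),yaw(*p))
op=[A(152,467,.15),A(360,415,.15)];print('opening front',op)
y=yaw(*rl)
Y=np.mean([yaw(*rl),yaw(A(371,410,.166),A(287,25,.166))]); ex=np.array([np.cos(Y),np.sin(Y),0]); ey=np.array([-ex[1],ex[0],0])
st=(s[0]+s[1])/2; rm=st+.135*ex+.072*ey; print('Y',Y,'rest_mid',rm,'guard',((h[0]+h[1])/2-rm)@ex+.06,((h[0]+h[1])/2-rm)@ey, 'front mid rel', ((dk[0]+dk[1])/2-rm)@ex,((dk[0]+dk[1])/2-rm)@ey)
print('plug',A(180,535,.18),'tin',B(693,115,.1),'disc',B(552,231,.029),'block',B(676,250,.04))
```

```text
yaw rails 0.23240767352007655 0.2156153919397688
handle [0.54225501 0.16205562 0.192     ] 0.06969993884824122 0.20644238669326298
stud [0.44324872 0.06461585 0.2       ] 0.036765626597103446 0.26385235570475796
deck front [array([0.35947977, 0.23285145, 0.15      ]), array([0.41353568, 0.01419107, 0.15      ])] 0.22524297824003087 0.2423548424237434
pull [ 0.57622735 -0.13783263  0.02      ] 0.1118124097198845 -1.0054763522338184
opening front [array([0.451323  , 0.22508529, 0.15      ]), array([0.49359547, 0.05432948, 0.15      ])]
Y 0.2240115327299227 rest_mid [0.55888136 0.16480613 0.2       ] guard 0.04317807162016022 0.001011636645157221 front mid rel -0.17723786725945817 -0.0019617880733435477
plug [0.39631513 0.19706534 0.18      ] tin [ 0.56673156 -0.25340077  0.1       ] disc [ 0.47101548 -0.13813368  0.029     ] block [ 0.45384466 -0.24546263  0.04      ]
```

Request:
drive_tool(
  series=[
    [[-4, -1.8, 0], 0.1, 1],
    [[-8, -3.6, 0], 0.2, 1],
    [[-12, -5.3, 0], 0.3, 1],
    [[-16, -7, 0], 0.42, 1],
    [[-20, -8.8, 0], 0.54, 1],
    [[-24, -10.6, 0], 0.66, 1],
    [[-28, -12.3, 0], 0.78, 0.8],
    [[-32, -14, 0], 0.9, 0.5],
    [[-36, -15.8, 0], 1.0, 0.2],
    [[-40, -17.6, 0], 1.116, 0.2],
  ],
  force=30,
)

```text
t: 0.98
ee_pos: [0.4486, 0.2346, 0.4045]
ee_rot: [0.626, 0.78, -0.0, -0.0]
force: [0.6, 0.3, 0.4]
gripper_width: 0.605
grip_force: 0.0
```

```bash
cat >> h.py <<'E'
def info(P=None,y=None):
    s=status.get_state(); M=rot(s['ee_rot']); a=np.arctan2(M[1,1],M[0,1])
    print('t',round(s['t'],2),'pos',s['ee_pos'].round(4),'tooly',round(a,3),'tilt',M[:,2].round(3),'F',s['force'].round(1),'w',round(s['gripper_width'],3),'g',round(s['grip_force'],1))
    if P is not None: print('shift cm',togo(P).round(2),'turn',None if y is None else round(a-y,3))
E
python3 -c "
from h import *
info([.542,.162,.40],.224)"
```

```text
t 0.98 pos [0.4486 0.2346 0.4045] tooly 0.219 tilt [-0. -0. -1.] F [0.6 0.3 0.4] w 0.605 g 0.0
shift cm [-9.11  7.54  0.45] turn -0.005
```

Request:
drive_tool(
  series=[
    [[-3, 2.5, 0.4], 0, 0.2],
    [[-6, 5, 0.4], 0, 0.2],
    [[-9.1, 7.5, 0.4], -0.005, 0.2],
    [[-9.1, 7.5, 0.4], -0.005, 0.2],
    [[-9.1, 7.5, 0.4], -0.005, 0.2],
  ],
)

```text
t: 1.4
ee_pos: [0.542, 0.1624, 0.3995]
ee_rot: [0.623, 0.782, -0.001, -0.001]
force: [-0.3, -0.2, 0.4]
gripper_width: 0.604
grip_force: 0.0
```

```bash
python3 -c "
from h import *
info([.542,.162,.336],.224)
c=snap('wrist','w1'); im=cv2.imread('pics/w1.png'); cv2.imwrite('pics/w1b.png',cv2.resize(im,(800,600)))
print(c['K'][0],c['position'])
for P in [(.542,.162,.192),(.443,.065,.2),(.396,.197,.18),(.559,.164,.104)]: print(w2px(c,P,True)*800/560)
"
```

```text
t 1.4 pos [0.542  0.1624 0.3995] tooly 0.225 tilt [-0.002 -0.    -1.   ] F [-0.3 -0.2  0.4] w 0.604 g 0.0
shift cm [-0.04  0.    6.35] turn 0.001
[325.1922621    0.         280.97871015] [0.52610897 0.23584439 0.36817132]
[399.73798827 347.95058653]
[168.56063757 478.67540661]
[109.74872081 197.24069553]
[429.1802541 292.1739298]
```

View pics/w1b.png

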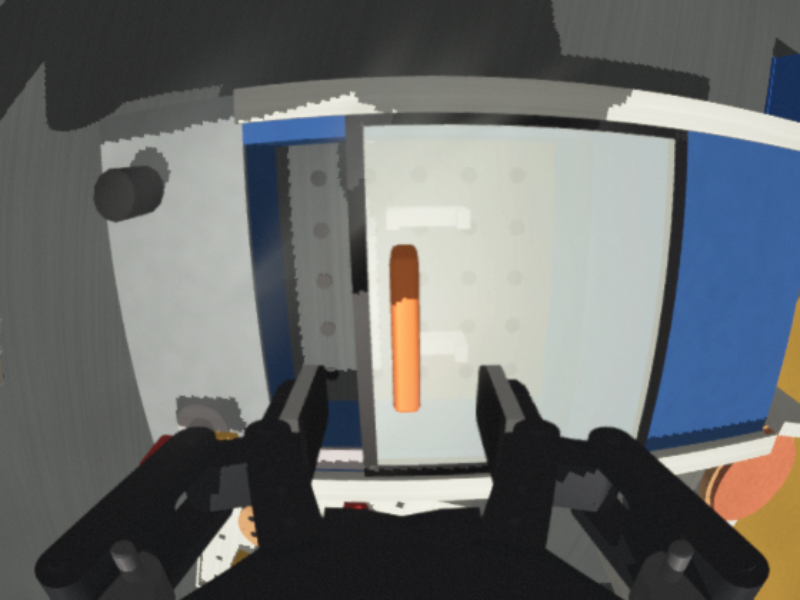

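The wrist view shows the orange handle running from (404,248) to (406,410), between the fingers. The rests are seen through the guard near (428,217) and (437,346).

```bash
python3 -c "
from h import *
c=load('w1'); g=lambda u,v,z: px2w(c,u*.7,v*.7,z,True)
a,b=g(404,250,.192),g(406,408,.192); print(a,b,(a+b)/2,np.linalg.norm(a-b))
for q in [(387,212),(470,212),(412,337),(467,337)]: print(q,g(*q,.116))
print('plug',g(115,195,.18))
"
```

```text
[0.53452861 0.2022323  0.192     ] [0.55102612 0.13461533 0.192     ] [0.54277737 0.16842382 0.192     ] 0.06960044657287816
(387, 212) [0.52442007 0.20628017 0.116     ]
(470, 212) [0.56853568 0.21671998 0.116     ]
(412, 337) [0.55429407 0.13853596 0.116     ]
(467, 337) [0.58589341 0.1456246  0.116     ]
plug [0.39900595 0.19848264 0.18      ]
```

Request:
drive_tool(
  series=[
    [[-0.3, 0.1, 2], 0, 0.2],
    [[-0.3, 0.1, 4.5], 0, 0.2],
    [[-0.3, 0.1, 6.3], 0, 0.2],
    [[-0.3, 0.1, 6.3], 0, 0.2],
    [[-0.3, 0.1, 6.3], 0, -0.8],
    [[-0.3, 0.1, 6.3], 0, -1],
    [[-0.3, 0.1, 6.3], 0, -1],
    [[-0.3, 0.1, 6.3], 0, -1],
    [[-0.3, 0.1, 6.3], 0, -1],
  ],
)

```text
t: 2.2
ee_pos: [0.5426, 0.1621, 0.3397]
ee_rot: [0.621, 0.784, 0.002, 0.001]
force: [-1.2, 2.0, 4.9]
gripper_width: 0.136
grip_force: 33.2
```

Request:
drive_tool(
  series=[
    [[0, 1, -0.3], 0, -1],
    [[0, 2.5, -0.3], 0, -1],
    [[0, 4, -0.3], 0, -1],
    [[0, 5.5, -0.3], 0, -1],
    [[0, 7, -0.3], 0, -1],
    [[0, 8.5, -0.3], 0, -1],
    [[0, 9.8, -0.3], 0, -1],
    [[0, 10.5, -0.3], 0, -1],
    [[0, 10.5, -0.3], 0, -1],
  ],
)

```text
t: 2.95
ee_pos: [0.6444, 0.1871, 0.3398]
ee_rot: [0.621, 0.784, -0.0, -0.002]
force: [-4.2, 5.6, -2.5]
gripper_width: 0.137
grip_force: 32.1
```

```bash
python3 -c "
from h import *
info()"
```

```text
t 2.95 pos [0.6444 0.1871 0.3398] tooly 0.232 tilt [-0.004  0.003 -1.   ] F [-4.2  5.6 -2.5] w 0.137 g 32.1
```

Request:
drive_tool(
  series=[
    [[-0.1, 0.2, 0], 0, -1],
    [[-0.1, 0.4, 0], 0, -1],
    [[-0.1, 0.4, 0], 0, -1],
  ],
)

```text
t: 3.2
ee_pos: [0.6456, 0.1871, 0.3397]
ee_rot: [0.62, 0.784, -0.002, -0.005]
force: [-12.9, 4.6, 2.5]
gripper_width: 0.134
grip_force: 33.7
```

```bash
python3 -c "
from h import *
info()"
```

```text
t 3.2 pos [0.6456 0.1871 0.3397] tooly 0.232 tilt [-0.011  0.003 -1.   ] F [-12.9   4.6   2.5] w 0.134 g 33.7
```

Request:
drive_tool(
  series=[
    [[0.1, -0.4, 0], 0, -1],
    [[0.1, -0.4, 0], 0, 0.2],
    [[0.1, -0.4, 0], 0, 0.2],
    [[0.1, -0.4, 0], 0, 0.2],
    [[0.1, -0.4, -3], 0, 0.2],
    [[0, -2.5, -6.5], 0, 0.2],
    [[0, -6, -6.5], 0, 0.2],
    [[0, -9, -6.5], 0, 0.2],
    [[0, -9, -6.5], 0, 0.2],
  ],
)

```text
t: 3.95
ee_pos: [0.5561, 0.1629, 0.4057]
ee_rot: [0.622, 0.783, -0.003, -0.002]
force: [-1.1, -0.7, -0.2]
gripper_width: 0.602
grip_force: 0.0
```

```bash
python3 -c "
from h import *
info()
c=snap('wrist','w2'); im=cv2.imread('pics/w2.png'); cv2.imwrite('pics/w2b.png',cv2.resize(im,(800,600)))
for P in [(.558,.1664,.104),(.559,.164,.104)]: print(w2px(c,P,True)*800/560)
info([.576,-.138,.30],.565)
"
```

```text
t 3.95 pos [0.5561 0.1629 0.4057] tooly 0.228 tilt [-0.006 -0.002 -1.   ] F [-1.1 -0.7 -0.2] w 0.602 g 0.0
[407.36283147 280.63875789]
[408.06272879 284.74245848]
t 4.0 pos [0.5586 0.1636 0.4063] tooly 0.228 tilt [-0.002 -0.001 -1.   ] F [ 0.1 -0.1  0.2] w 0.6 g 0.0
shift cm [-29.77  -5.1   10.65] turn -0.337
```

View pics/w2b.png

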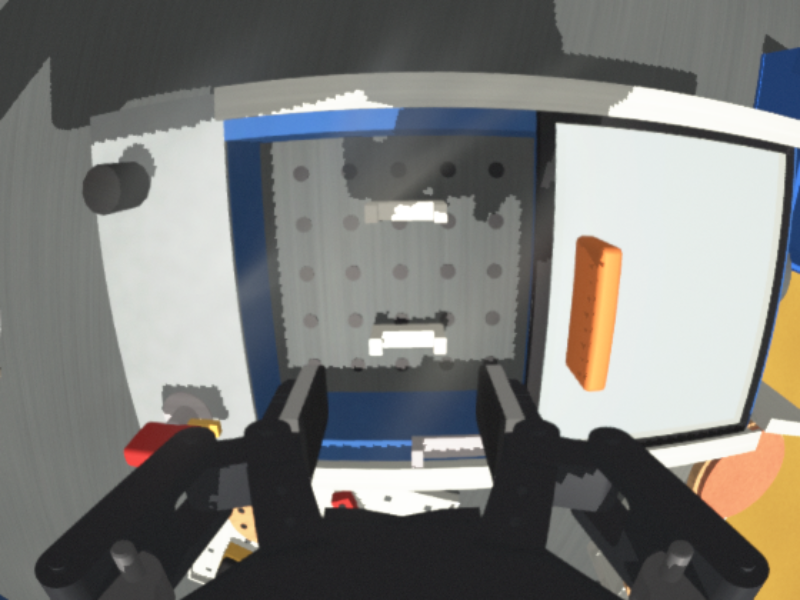

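Guard fully open. The near rest's cheeks are at (372,212) and (440,212), the far rest's at (376,346) and (440,345), and the handle at (598,315).

```bash
python3 -c "
from h import *
c=load('w2'); g=lambda u,v,z: px2w(c,u*.7,v*.7,z,True)
P=[g(372,212,.116),g(440,212,.116),g(376,346,.116),g(440,345,.116)]
for p in P: print(p)
print('mid',np.mean(P,0)); d=P[0]+P[1]-P[2]-P[3]; print('sep',np.linalg.norm(d)/2,'yaw',np.arctan2(d[1],d[0])-np.pi/2)
P=[g(412,212,.104),g(410,341,.104)];d=P[0]-P[1];print(P,np.mean(P,0),np.linalg.norm(d),np.arctan2(d[1],d[0])-np.pi/2)
print(np.linalg.norm(g(372,212,.116)-g(440,212,.116)))
"
```

```text
[0.52891542 0.20366415 0.116     ]
[0.56582823 0.21230534 0.116     ]
[0.54813018 0.12549078 0.116     ]
[0.58562061 0.13492699 0.116     ]
mid [0.55712361 0.16909682 0.116     ]
sep 0.08018399847462598 yaw 0.24569984487185037
[array([0.55114106, 0.20738173, 0.104     ]), array([0.56863228, 0.128612  , 0.104     ])] [0.55988667 0.16799687 0.104     ] 0.08068837035512139 0.21850960923830764
0.037910761132249074
```

Request:
drive_tool(
  series=[
    [[-4, -0.7, 0], -0.05, 0.2],
    [[-8, -1.4, 0], -0.1, 0.2],
    [[-12, -2.1, 0], -0.15, 0.2],
    [[-16, -2.8, 0], -0.2, 0.2],
    [[-20, -3.4, 2], -0.25, 0.2],
    [[-24, -4.1, 4], -0.3, 0.2],
    [[-27, -4.6, 6.5], -0.335, 0.2],
    [[-29.8, -5.1, 6.5], -0.335, 0.2],
    [[-29.8, -5.1, 6.5], -0.335, 0.2],
    [[-29.8, -5.1, 6.5], -0.335, 0.2],
  ],
)

```text
t: 4.83
ee_pos: [0.5798, -0.1397, 0.34]
ee_rot: [0.484, 0.875, 0.0, 0.0]
force: [-0.4, 0.9, 0.1]
gripper_width: 0.603
grip_force: 0.0
```

```bash
python3 -c "
from h import *
c=snap('wrist','w3'); im=cv2.imread('pics/w3.png'); cv2.imwrite('pics/w3b.png',cv2.resize(im,(800,600)))
for P in [(.576,-.138,.032)]: print(w2px(c,P,True)*800/560)
info([.576,-.138,.30],.565)
"
```

```text
[396.08455282 276.9839011 ]
t 4.88 pos [ 0.5799 -0.1382  0.3407] tooly 0.562 tilt [ 0.001  0.    -1.   ] F [-0.1  1.  -0.6] w 0.6 g 0.0
shift cm [ 0.23 -0.32  4.07] turn -0.003
```

View pics/w3b.png

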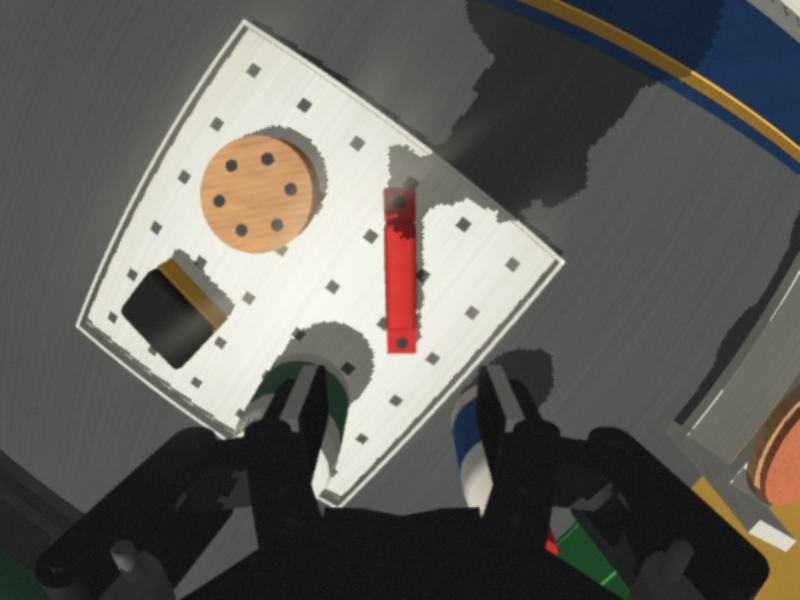

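The pull handle's pad holes are at (399,202) and (402,343), and its length is aligned with the tool.

```bash
python3 -c "
from h import *
c=load('w3'); g=lambda u,v,z: px2w(c,u*.7,v*.7,z,True)
a,b=g(399,188,.02),g(402,353,.02); print(a,b,np.linalg.norm(a-b),(a+b)/2)
d=a-b; y=np.arctan2(d[1],d[0])-np.pi/2; print('tooly want',y)
a,b=g(399,202,.02),g(402,343,.02); print(np.linalg.norm(a-b),(a+b)/2); 
m=(a+b)/2; info([m[0],m[1],.181],y)
"
```

```text
[ 0.54898138 -0.09147019  0.02      ] [ 0.6089368  -0.18368402  0.02      ] 0.10999109688815804 [ 0.57895909 -0.1375771   0.02      ]
tooly want 0.5765005310927291
0.09388214351365333 [ 0.57932426 -0.13817002  0.02      ]
t 4.88 pos [ 0.5799 -0.1382  0.3407] tooly 0.562 tilt [ 0.001  0.    -1.   ] F [-0.1  1.  -0.6] w 0.6 g 0.0
shift cm [ 0.04 -0.06 15.97] turn -0.015
```

Request:
drive_tool(
  series=[
    [[0, 0, 4], -0.015, 0.2],
    [[0, -0.1, 8], -0.015, 0.2],
    [[0, -0.1, 12], -0.015, 0.2],
    [[0, -0.1, 15], -0.015, 0.2],
    [[0, -0.1, 15.8], -0.015, 0.2],
    [[0, -0.1, 15.8], -0.015, 0],
    [[0, -0.1, 15.8], -0.015, -0.7],
    [[0, -0.1, 15.8], -0.015, -1],
    [[0, -0.1, 15.8], -0.015, -1],
    [[0, -0.1, 15.8], -0.015, -1],
  ],
  force=40,
)

```text
t: 5.72
ee_pos: [0.5797, -0.1376, 0.1857]
ee_rot: [0.476, 0.88, 0.001, 0.003]
force: [-0.5, 1.2, 4.9]
gripper_width: 0.222
grip_force: 41.6
```

```bash
python3 -c "
from h import *
info()"
```

```text
t 5.72 pos [ 0.5797 -0.1376  0.1857] tooly 0.579 tilt [ 0.006 -0.001 -1.   ] F [-0.5  1.2  4.9] w 0.222 g 41.6
```

Request:
drive_tool(
  series=[
    [[0, 0, -3], 0, -1],
    [[0, 0, -7], 0, -1],
    [[0, 0, -11], 0, -1],
    [[0, 0, -15], 0, -1],
    [[0, 0, -19], 0, -1],
    [[3, 1.7, -22], 0.05, -1],
    [[6, 3.4, -23], 0.1, -1],
    [[9, 5, -23], 0.15, -1],
    [[12, 6.7, -23], 0.2, -1],
    [[15, 8.4, -23], 0.25, -1],
  ],
)

```text
t: 6.55
ee_pos: [0.5658, 0.0352, 0.4142]
ee_rot: [0.583, 0.812, 0.001, 0.001]
force: [-0.2, 0.5, -2.3]
gripper_width: 0.222
grip_force: 40.7
```

```bash
python3 -c "
from h import *
info([.558,.167,.415],.232)"
```

```text
t 6.55 pos [0.5658 0.0352 0.4142] tooly 0.326 tilt [ 0.002  0.    -1.   ] F [-0.2  0.5 -2.3] w 0.222 g 40.7
shift cm [12.73  3.48 -0.08] turn 0.094
```

Request:
drive_tool(
  series=[
    [[3, 0.9, 0], 0.03, -1],
    [[6, 1.7, 0], 0.06, -1],
    [[9, 2.5, 0], 0.09, -1],
    [[11.5, 3.1, 0], 0.094, -1],
    [[12.7, 3.5, 0], 0.094, -1],
    [[12.7, 3.5, 0], 0.094, -1],
    [[12.7, 3.5, 0], 0.094, -1],
  ],
)

```text
t: 7.13
ee_pos: [0.5583, 0.1658, 0.413]
ee_rot: [0.619, 0.786, -0.0, 0.0]
force: [-0.1, 0.9, -1.5]
gripper_width: 0.227
grip_force: 40.7
```

```bash
python3 -c "
from h import *
info([.558,.167,.286],.232)
c=snap('wrist','w4'); im=cv2.imread('pics/w4.png'); cv2.imwrite('pics/w4b.png',cv2.resize(im,(800,600)))
"
```

```text
t 7.13 pos [0.5583 0.1658 0.413 ] tooly 0.236 tilt [ 0.    -0.001 -1.   ] F [-0.1  0.9 -1.5] w 0.227 g 40.7
shift cm [ 1.30e-01 -1.00e-02  1.27e+01] turn 0.004
```

View pics/w4b.png

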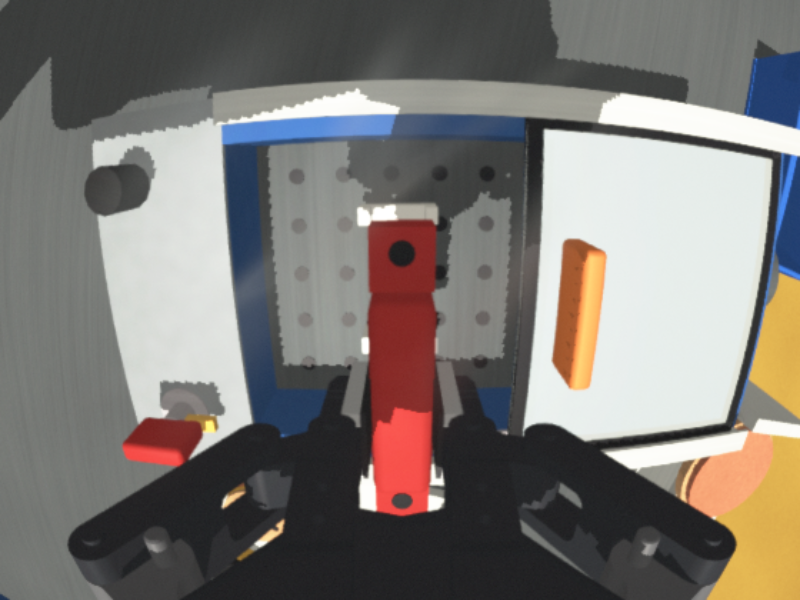

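The handle hangs aligned over the rests: near rest centre (398,213), handle axis at column 402. I'll shift -1 mm and lower.

Request:
drive_tool(
  series=[
    [[0.1, -0.1, 3], 0, -1],
    [[0.1, -0.1, 6], 0, -1],
    [[0.1, -0.1, 8.5], 0, -1],
    [[0.1, -0.1, 10.5], 0, -1],
    [[0.1, -0.1, 11.8], 0, -1],
    [[0.1, -0.1, 12.4], 0, -1],
    [[0.1, -0.1, 12.6], 0, -1],
    [[0.1, -0.1, 12.6], 0, -1],
  ],
)

```text
t: 7.85
ee_pos: [0.5577, 0.1653, 0.287]
ee_rot: [0.62, 0.785, 0.0, 0.0]
force: [-0.1, 1.3, -1.7]
gripper_width: 0.224
grip_force: 40.7
```

```bash
python3 -c "
from h import *
info([.558,.167,.286],.232)"
```

```text
t 7.85 pos [0.5577 0.1653 0.287 ] tooly 0.233 tilt [ 0. -0. -1.] F [-0.1  1.3 -1.7] w 0.224 g 40.7
shift cm [0.16 0.07 0.1 ] turn 0.001
```

Lower until the force reads contact, and release if it does.

Request:
drive_tool(
  series=[
    [[0.1, 0, 0.15], 0, -1],
    [[0.1, 0, 0.3], 0, -1],
    [[0.1, 0, 0.3], 0, -1],
  ],
)

```text
t: 8.1
ee_pos: [0.5577, 0.1673, 0.2856]
ee_rot: [0.619, 0.785, 0.001, 0.001]
force: [-0.8, 0.0, 3.0]
gripper_width: 0.227
grip_force: 41.4
```

Request:
drive_tool(
  series=[
    [[0, 0, 0], 0, -0.1],
    [[0, 0, 0], 0, -0.1],
    [[0, 0, 0], 0, -0.1],
    [[0, 0, 0], 0, -0.1],
    [[0, 0, -1.5], 0, -0.1],
    [[0, 0, -4], 0, -0.1],
    [[0, 0, -8], 0, -0.1],
    [[0, 0, -12], 0, 0.2],
    [[0, 0, -12], 0, 0.2],
  ],
)

```text
t: 8.85
ee_pos: [0.5585, 0.1677, 0.4128]
ee_rot: [0.619, 0.785, 0.006, 0.004]
force: [1.5, 0.2, 1.9]
gripper_width: 0.599
grip_force: 0.0
```

```bash
python3 -c "
from h import *
info([.6455,.188,.38],.232)
c=snap('wrist','w5'); im=cv2.imread('pics/w5.png'); cv2.imwrite('pics/w5b.png',cv2.resize(im,(800,600)))
"
```

```text
t 8.85 pos [0.5585 0.1677 0.4128] tooly 0.235 tilt [ 0.014  0.004 -1.   ] F [1.5 0.2 1.9] w 0.599 g 0.0
shift cm [-0.06  8.88  3.41] turn 0.003
```

View pics/w5b.png

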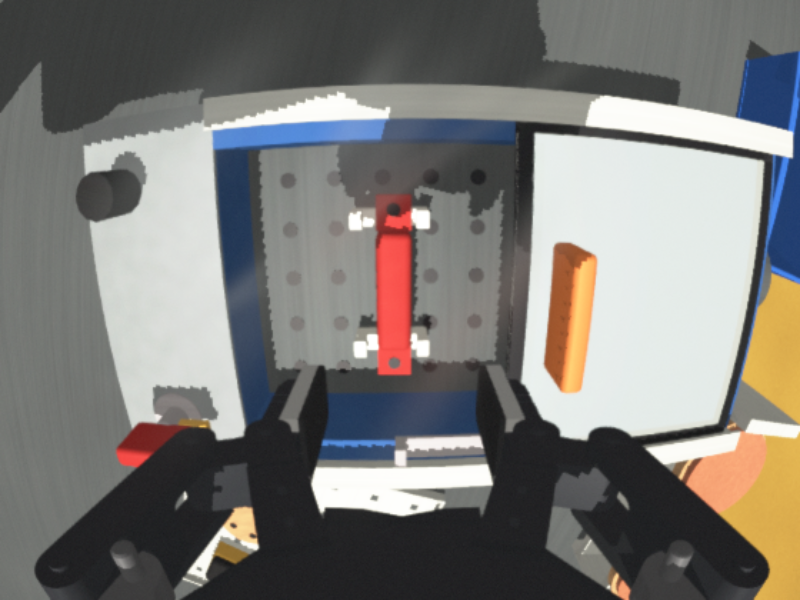

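The handle lies in both rests, spanning rows 196–375 with the rests at 218 and 346, about 3 mm off centre. Now shut the guard.

Request:
drive_tool(
  series=[
    [[0, 3, 0], 0, 0.2],
    [[0, 6, 0], 0, 0.2],
    [[0, 8.9, 0], 0.003, 0.2],
    [[0, 8.9, 0], 0.003, 0.2],
    [[0, 8.9, 3], 0.003, 0.2],
    [[0, 8.9, 6], 0.003, 0.2],
    [[0, 8.9, 7.2], 0.003, 0.2],
    [[0, 8.9, 7.2], 0.003, -0.5],
    [[0, 8.9, 7.2], 0.003, -1],
    [[0, 8.9, 7.2], 0.003, -1],
  ],
  force=30,
)

```text
t: 9.73
ee_pos: [0.6433, 0.1879, 0.3317]
ee_rot: [0.621, 0.784, -0.0, -0.0]
force: [-2.0, -0.8, 3.3]
gripper_width: 0.184
grip_force: 3.6
```

Request:
drive_tool(
  series=[
    [[0, 0, 0], 0, -1],
    [[0, 0, 0], 0, -1],
    [[0, 0, 0], 0, -1],
  ],
)

```text
t: 9.98
ee_pos: [0.6433, 0.188, 0.3319]
ee_rot: [0.62, 0.784, -0.0, -0.0]
force: [-0.9, -0.5, 3.7]
gripper_width: 0.134
grip_force: 31.8
```

```bash
python3 -c "
from h import *
info([.4995,.152,.34],.232)"
```

```text
t 9.98 pos [0.6433 0.188  0.3319] tooly 0.233 tilt [-0. -0. -1.] F [-0.9 -0.5  3.7] w 0.134 g 31.8
shift cm [ -0.18 -14.82  -0.81] turn 0.001
```

Request:
drive_tool(
  series=[
    [[0, -1, -0.3], 0, -1],
    [[0, -2.6, -0.3], 0, -1],
    [[0, -4.3, -0.3], 0, -1],
    [[0, -6, -0.3], 0, -1],
    [[0, -7.7, -0.3], 0, -1],
    [[0, -9.4, -0.3], 0, -1],
    [[0, -11.1, -0.3], 0, -1],
    [[0, -12.8, -0.3], 0, -1],
    [[0, -14.2, -0.3], 0, -1],
    [[0, -14.7, -0.3], 0, -1],
  ],
)

```text
t: 10.82
ee_pos: [0.4987, 0.1523, 0.3319]
ee_rot: [0.621, 0.784, -0.003, 0.0]
force: [11.9, -3.1, -14.5]
gripper_width: 0.135
grip_force: 32.3
```

Request:
drive_tool(
  series=[
    [[0, -0.2, 0], 0, -1],
    [[0, -0.5, 0], 0, -1],
    [[0, -0.5, 0], 0, -1],
  ],
)

```text
t: 11.07
ee_pos: [0.4975, 0.1521, 0.332]
ee_rot: [0.621, 0.784, -0.0, 0.002]
force: [13.9, -2.8, -16.4]
gripper_width: 0.137
grip_force: 31.3
```

```bash
python3 -c "
from h import *
info([.4995,.152,.34],.232)"
```

```text
t 11.07 pos [0.4975 0.1521 0.332 ] tooly 0.231 tilt [ 0.003 -0.004 -1.   ] F [ 13.9  -2.8 -16.4] w 0.137 g 31.3
shift cm [-0.05  0.19 -0.8 ] turn -0.001
```

Request:
drive_tool(
  series=[
    [[0, 0.4, 0.3], 0, -1],
    [[0, 0.4, 0.3], 0, 0.2],
    [[0, 0.4, 0.3], 0, 0.2],
    [[0, 0.4, 0], 0, 0.2],
    [[0, 0.2, -4], 0, 0.2],
    [[0, 0.2, -8], -0.1, 0.2],
    [[-2, -2, -9], -0.22, 0.2],
    [[-4, -4, -9], -0.34, 0.2],
    [[-6, -6, -9], -0.46, 0.2],
    [[-7.2, -7.3, -9], -0.58, 0.2],
  ],
)

```text
t: 11.9
ee_pos: [0.4396, 0.0648, 0.4251]
ee_rot: [0.368, 0.93, -0.0, -0.0]
force: [0.1, -0.4, 0.2]
gripper_width: 0.598
grip_force: 0.0
```

Request:
drive_tool(
  series=[
    [[0, 0, 0], -0.12, 0.2],
    [[0, 0, 0], -0.24, 0.2],
    [[0, 0, 0], -0.36, 0.2],
    [[0, 0, 0], -0.48, 0.2],
    [[0, 0, 0], -0.6, 0.2],
    [[0, 0, 0], -0.72, 0.2],
    [[0, 0, 0], -0.84, 0.2],
    [[0, 0, 0], -0.96, 0.2],
    [[0, 0, 0], -0.996, 0.2],
    [[0, 0, 0], -0.996, 0.2],
  ],
)

```text
t: 12.73
ee_pos: [0.4409, 0.0663, 0.4246]
ee_rot: [-0.119, 0.993, 0.0, -0.0]
force: [-0.1, 0.9, 0.3]
gripper_width: 0.601
grip_force: 0.0
```

```bash
python3 -c "
from h import *
info([.443,.065,.346],1.807)
print(status.get_state()['joint_pos'].round(2))
c=snap('wrist','w6'); im=cv2.imread('pics/w6.png'); cv2.imwrite('pics/w6b.png',cv2.resize(im,(800,600)))
print(w2px(c,(.443,.065,.2),True)/.7)
"
```

```text
t 12.73 pos [0.4409 0.0663 0.4246] tooly 1.809 tilt [-0.001  0.    -1.   ] F [-0.1  0.9  0.3] w 0.601 g 0.0
shift cm [-0.18 -0.18  7.86] turn 0.002
[ 0.15  0.13 -0.09  1.36  0.   -0.09]
[397.50208301 334.16579335]
```

View pics/w6b.png

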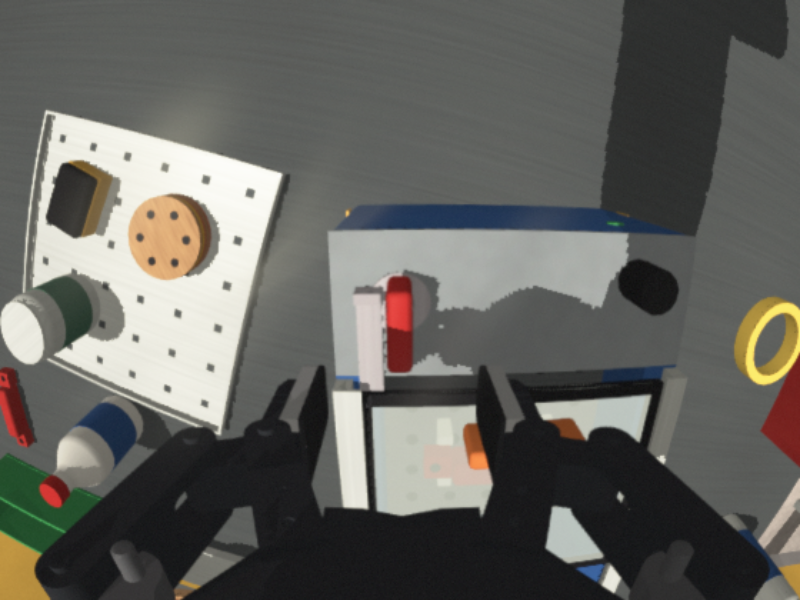

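The wing top runs from (399,277) to (399,372), with the pale hook to its left at (370,340). The guard is shut and the plug untouched.

```bash
python3 -c "
from h import *
c=load('w6'); g=lambda u,v,z: px2w(c,u*.7,v*.7,z,True)
a,b=g(399,280,.2),g(399,370,.2); m=(a+b)/2; print(a,b,np.linalg.norm(a-b),m)
d=b-a;print(np.arctan2(d[1],d[0])); info([m[0],m[1],.35],1.807)
"
```

```text
[0.41855142 0.059804   0.2       ] [0.46013419 0.06980619 0.2       ] 0.042768807648375894 [0.43934281 0.0648051  0.2       ]
0.23605263342836838
t 12.78 pos [0.4409 0.0663 0.4246] tooly 1.807 tilt [-0.001  0.    -1.   ] F [-0.2  0.4 -0.5] w 0.599 g 0.0
shift cm [ 0.18 -0.11  7.46] turn 0.0
```

Request:
drive_tool(
  series=[
    [[0, -0.1, 3], 0, 0],
    [[0, -0.1, 6], 0, -0.2],
    [[0, -0.1, 7.4], 0, -0.2],
    [[0, -0.1, 7.4], 0, -0.2],
    [[0, -0.1, 7.4], 0, -0.8],
    [[0, -0.1, 7.4], 0, -1],
    [[0, -0.1, 7.4], 0, -1],
    [[0, -0.1, 7.4], 0, -1],
    [[0, -0.1, 7.4], 0, -1],
  ],
  force=50,
)

```text
t: 13.53
ee_pos: [0.4418, 0.0653, 0.3519]
ee_rot: [-0.118, 0.993, 0.0, 0.001]
force: [-1.4, 0.3, 2.1]
gripper_width: 0.127
grip_force: 52.5
```

```bash
python3 -c "
from h import *
info()"
```

```text
t 13.53 pos [0.4418 0.0653 0.3519] tooly 1.808 tilt [ 0.002  0.    -1.   ] F [-1.4  0.3  2.1] w 0.127 g 52.5
```

Request:
drive_tool(
  series=[
    [[0, 0, 0.3], 0, -1],
    [[0, 0, 0.6], 0, -1],
    [[0, 0, 0.8], 0, -1],
    [[0, 0, 0.8], 0, -1],
  ],
)

```text
t: 13.87
ee_pos: [0.4418, 0.0653, 0.343]
ee_rot: [-0.118, 0.993, 0.0, 0.001]
force: [-0.2, 0.2, 5.7]
gripper_width: 0.133
grip_force: 53.0
```

```bash
python3 -c "
from h import *
info()"
```

```text
t 13.87 pos [0.4418 0.0653 0.343 ] tooly 1.808 tilt [ 0.002  0.001 -1.   ] F [-0.2  0.2  5.7] w 0.133 g 53.0
```

Request:
drive_tool(
  series=[
    [[0, 0, 0], 0.1, -1],
    [[0, 0, 0], 0.2, -1],
    [[0, 0, 0], 0.3, -1],
    [[0, 0, 0], 0.4, -1],
    [[0, 0, 0], 0.5, -1],
    [[0, 0, 0], 0.6, -1],
    [[0, 0, 0], 0.7, -1],
    [[0, 0, 0], 0.8, -1],
    [[0, 0, 0], 0.8, -1],
  ],
)

```text
t: 14.62
ee_pos: [0.4418, 0.0654, 0.3433]
ee_rot: [0.279, 0.96, 0.001, 0.001]
force: [-1.1, 0.9, 6.3]
gripper_width: 0.129
grip_force: 53.1
```

```bash
python3 -c "
from h import *
info(); print(status.get_state()['ft_torque'])"
```

```text
t 14.62 pos [0.4418 0.0654 0.3433] tooly 1.005 tilt [ 0.002  0.001 -1.   ] F [-1.1  0.9  6.3] w 0.129 g 53.1
[0.2243036  0.2666477  0.01834365]
```

Request:
drive_tool(
  series=[
    [[0, 0, 0], 0.1, -1],
    [[0, 0, 0], 0.2, -1],
    [[0, 0, 0], 0.3, -1],
    [[0, 0, 0], 0.4, -1],
    [[0, 0, 0], 0.5, -1],
    [[0, 0, 0], 0.6, -1],
    [[0, 0, 0], 0.7, -1],
    [[0, 0, 0], 0.75, -1],
    [[0, 0, 0], 0.75, -1],
  ],
)

```text
t: 15.37
ee_pos: [0.442, 0.0655, 0.3434]
ee_rot: [0.611, 0.792, 0.001, 0.0]
force: [-0.6, 0.3, 5.3]
gripper_width: 0.127
grip_force: 53.1
```

```bash
python3 -c "
from h import *
info(); print(status.get_state()['ft_torque'])"
```

```text
t 15.37 pos [0.442  0.0655 0.3434] tooly 0.257 tilt [ 0.002  0.001 -1.   ] F [-0.6  0.3  5.3] w 0.127 g 53.1
[ 0.34572312  0.1884059  -0.05805949]
```

Request:
drive_tool(
  series=[
    [[0, 0, -0.4], 0, -1],
    [[0, 0, -0.8], 0, -1],
    [[0, 0, -0.8], 0, -1],
    [[0, 0, -0.8], 0, -0.2],
    [[0, 0, -0.8], 0, -0.2],
    [[0, 0, -0.8], 0, -0.2],
    [[0, 0, -4], 0, -0.2],
    [[0, 0, -8], 0, 0],
    [[0, -4, -9], 0, 0],
    [[0, -4, -9], 0, 0],
  ],
)

```text
t: 16.2
ee_pos: [0.3999, 0.0541, 0.4359]
ee_rot: [0.61, 0.792, 0.0, 0.001]
force: [-1.1, 0.3, -1.1]
gripper_width: 0.502
grip_force: 0.0
```

```bash
python3 -c "
from h import *
info()
c=snap('wrist','w7'); im=cv2.imread('pics/w7.png'); cv2.imwrite('pics/w7b.png',cv2.resize(im,(800,600)))
"
```

```text
t 16.2 pos [0.3999 0.0541 0.4359] tooly 0.257 tilt [ 0.002 -0.001 -1.   ] F [-1.1  0.3 -1.1] w 0.502 g 0.0
```

View pics/w7b.png

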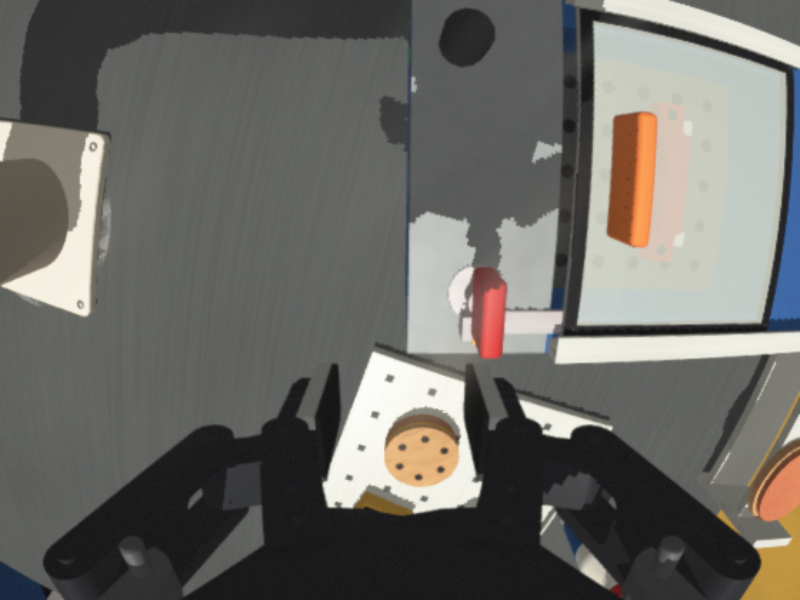

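The stud has turned across and is up, at (488,310), behind the hook. A narrow gap shows at the guard's front edge (columns 562–580), so I'll check the guard position numerically.

Run:
```python
from h import *
Y=.235; ex=np.array([np.cos(Y),np.sin(Y),0]); rm=np.array([.557,.167,0])
def col(f,k):
    c=load(f); im=cv2.cvtColor(c['pixels'],cv2.COLOR_RGB2HSV); 
    m=((im[...,0]>6)&(im[...,0]<17)&(im[...,1]>180)&(im[...,2]>100)).astype(np.uint8)
    n,l,s,ce=cv2.connectedComponentsWithStats(m)
    return c,l,s,ce
# predicted pixel outline of handle top for various guard values
c=load('w7'); ey=np.array([-ex[1],ex[0],0])
for g in (0,.003,.006,.010):
    o=[w2px(c,rm+ex*(-.06+g+sx*.006)+ey*sy*.035+[0,0,.192],True)/.7 for sx in(-1,1) for sy in(-1,1)]
    print(g,np.round(o,0).tolist())
for z,n in ((.116,'rests'),): print([np.round(w2px(c,rm+ex*a+ey*b+[0,0,z],True)/.7).tolist() for a in(-.019,.019) for b in(-.04,.04)])
print('front guard edge',[(px2w(c,u*.7,v*.7,.158,True)-rm)@ex for u,v in((580,90),(575,200),(566,320))])
c2=load('w1');print('w1 guard edge',[(px2w(c2,u*.7,v*.7,.158,True)-rm)@ex for u,v in((346,190),(353,290),(362,400))], 'opening', (px2w(c2,243*.7,200*.7,.15,True)-rm)@ex)
c2=load('w2');print('w2 guard edge',[(px2w(c2,u*.7,v*.7,.158,True)-rm)@ex for u,v in((538,190),(535,290))], 'opening', (px2w(c2,232*.7,200*.7,.15,True)-rm)@ex)
im=cv2.imread('pics/w7.png'); o=cv2.resize(im[60:260,370:570],None,fx=3,fy=3,interpolation=cv2.INTER_CUBIC); cv2.imwrite('pics/w7c.png',o)
```

```text
0 [[625.0, 249.0], [635.0, 110.0], [645.0, 250.0], [656.0, 114.0]]
0.003 [[630.0, 249.0], [640.0, 111.0], [649.0, 250.0], [660.0, 115.0]]
0.006 [[635.0, 249.0], [646.0, 112.0], [654.0, 251.0], [665.0, 115.0]]
0.01 [[641.0, 250.0], [652.0, 113.0], [660.0, 251.0], [672.0, 117.0]]
[[634.0, 237.0], [643.0, 121.0], [678.0, 241.0], [688.0, 130.0]]
front guard edge [np.float64(-0.0830049175569652), np.float64(-0.08280609214607393), np.float64(-0.0803628009082358)]
w1 guard edge [np.float64(-0.039499131552149624), np.float64(-0.03784073579148444), np.float64(-0.03597036026737349)] opening -0.09157270244957445
w2 guard edge [np.float64(0.06285655881518258), np.float64(0.06412204192271001)] opening -0.08746291404562738
```

View pics/w7c.png

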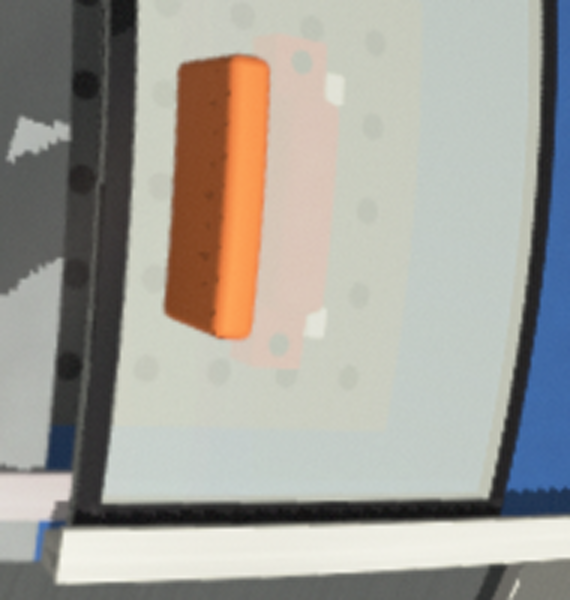

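The enlarged crop puts the handle's top edge at (656,114) and (647,250), which matches a guard opening of 0–1 mm. The handle is still in place on the rests. Handing in.

```bash
python3 -c "
from h import *
print(bot.close_job())"
```

```text
the job is handed in; nothing more can be done
None
```

The job is handed in, though the tool gave no verdict back. By the last camera view the guard is shut to within about 1 mm and the red pull handle lies across both rests, about 3 mm off centre; the stud was turned about 1.55 rad and let rise, and no bystander was seen disturbed.

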